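# Roll a round blank onto the drill-guide mark and press its hold-down tabs home

### The arm

A 6-joint arm with a two-finger parallel gripper is mounted at the origin on a cart in front of the work surface, level with it; the furniture and walls round the work are solid. World frame = base frame: x ahead of the robot, y to its left, z up, the work surface at z = 0. Lengths are in m, angles in rad, forces in N, time in s.
With the tool pointing down it reaches from about 0.225 to 0.875 m from the base axis. Payload 3.4 kg.
Tool frame: the origin (TCP) lies on the centre line of the jaws, within the pads' length; the fingertips stand 14 mm ahead of it and the grasp point (between the pads) lies 5 mm behind it; z points along the fingers, y is the line along which they close (so a half turn about z gives the same grasp; the last joint's range is limited). The gripper opens to 85 mm and grips with 20 to 120 N. Pads are 22 mm wide; open, the fingers measure 114 mm over their backs; the gripper's body (76 mm by 85 mm) begins 54 mm behind the grasp point. The pads swing forward as they close: fully open they stand 13 mm farther back than shut.
Start: joints at [1.21, 0.276, 1.505, -0, 1.361, -0.121], TCP at [0.137, 0.559, 0.245] pointing down, gripper open.
Joint ranges: [-2.89, 2.89], [-0.75, 2.08], [0.22, 2.7], [-1.18, 4.32], [0.11, 2.71], [-2.7, 2.7]. Speed limits (rad/s): [2.57, 2.57, 3.14, 3.14, 3.14, 3.14].

### API

Orientations are given as a unit quaternion [w, x, y, z].
In Python, from rig import manip, eyes gives the robot as it stands.
- The arm moves only by the shell command python3 -m creep 'ROWS' [FORCE]. ROWS is JSON, a list of rows, each a list of 5 numbers: the opening, from 0 (shut) to 1 (fully open), then the shift along the tool's x, y, z normalised to -1 to 1, where 1 is 0.5 m, then the turn about the tool's z normalised to -1 to 1, where 1 is 360 degrees. In form: [[fingers, dx, dy, dz, spin], ...]. A call has 1 to 10 rows; each row is the pose to reach, as a shift and turn from the pose commanded when the call began, along the tool's axes at that moment, turning the shorter way round; what a row does not reach only later rows make up. A row lasts 1/10 s, in which the tool goes at most 50 mm and 8.59 degrees, less where a joint would pass 70% of its speed; a pose out of reach is approached as far as the arm can. A call with a number of a shift or a turn outside -1 to 1 is refused whole. A call with a gripper value outside its range is refused whole. The fingers move at their own pace and stop on an object; FORCE is the grip in N (left out, the last holds). Time passes only in rows, so rows that repeat a pose let the fingers close. It gives the time, the measured TCP pose, the force, the opening and the grip force at its end, in the units of the state.
- manip.get_state(): the state, without advancing time (a new reading comes with each control period).
- eyes.get_image(name): name is "scene" or "top" or "wrist"; returns a dict with "frame" (420x560x3 uint8, red, green, blue), "fx", "fy", "cx", "cy" (pixels), "k1" (the pictures are not rectified: a ray, as slopes to the right and down, at radius r is drawn at 1 + k1 r^2 times it, then the intrinsics apply), "R" (3x3) and "t" (3): a world point X has camera coordinates R X + t. Camera axes: x right, y down, z forward; pixel columns grow to the right and rows downward; lengths in m; the calibration is good to about 2 mm. A picture is of the moment at which its call begins. There is no depth.
- manip.sign_off(): hands the job in; it is judged then, once.
Trained networks look in the newest picture that a camera, given by its name, has taken for a name from the list of things; names that differ only in an ending like _2 or _b are one class to them, and where a whole thing is asked for, a point or a joint stands for the part that bears it (a point fixed in the world has none). Each returns a list of dicts, best first, with "confidence" (0 to 1); they miss things now and then, are a little off and sometimes report something else, mostly with a low value. They report only what shows in the picture. A call takes as long as a camera call. They do not tell look-alikes from the thing itself.
- eyes.regions_of(camera, label): "mask" (420x560 bool, what is visible of it) and "bbox" ([left, top, right, bottom] in pixels, round what is visible of it).
- eyes.place_of(camera, label): "centre" ([column, row] in pixels: a listed point, or the origin of a listed thing).
The state is a dict: "clock": time; "qpos": joint angles; "qd": joint speeds; "effort": joint torques, N m; "position": TCP position; "ee_rot": TCP orientation; "contact_force": force on the tool from outside, world axes, zero at the start; "moment": the same for the moment, N m; "width": finger opening in m; "gripper_force": force on a finger pad.
Only numpy, scipy, OpenCV 4.12 (cv2) and the standard library are available. Lean on these libraries where they do the work, as an engineer would, in place of code of your own. Each camera call takes 0.05 s, during which the arm holds its last target. There are 200 camera calls.

### The job

Roll the round wooden blank along the jig's bed, without lifting it or leaning hard on it, and bring it to rest squarely on the scribed mark under the bridge plate, then let go of it. Once it lies still there, press the two tabs on top of the bridge fully home, one after the other, so that the saddles hold it, and leave the tools lying around where they are.

Things in the scene. Friction and masses are not known exactly. Their poses are not given: they have to be found in the camera images.
- mark (a point): Middle of the mark where the blank must stop: a thin dark line scribed across the jig's plywood bed midway under the bridge plate (and up the uprights' outer faces and over the plate). On the bed's top face, 12 mm above the bench. x runs along the bed the way to roll, mostly to the robot's right; y along the line, away from the robot; z up. 'Mark x, y' below are mm from here.
- jig: Drill-guide jig, screwed down; place and heading vary. Origin 12 mm under the mark, axes as the mark's. Plywood bed mark x -200 to 75, y -95 to 95. Guide strips 10 high, inner faces at y +-74; stop strips at x -188 (10 high) and x 63 (16 high). Aluminium uprights 60 x 10 at y +-90 carry the bridge plate. Legs of the saddles leave y -49 to 49 free under the plate.
- plate_edge (a point): Middle of the lower edge, on the start side, of the bridge plate, mark x -34, y 0, 157 above the bed: 67 clear over the blank. Axes as the mark's. The plate is 68 x 191 x 8, its top 165 above the bed; drill bush 26 across, 14 high on it. It keeps an upright gripper off the blank at the mark: reach under this edge with the fingers, tilted about 40 degrees.
- blank: Plain wooden cylinder 90 across, 140 long, about 0.5 kg, too thick to grasp. Origin mid-axis, 45 above the bed; its y is the cylinder axis, x and z turn as it rolls. Starts 85-135 short of the mark. Coasts if let go moving (slows 0.15 m/s2). A fingertip pressed on top (5 to 10 N) and drawn along rolls it half as far and stops it; pressed 25 or more behind the top it squirts ahead.
- far_tab (a joint): How far the far tab is pressed down, m: 0 up, 0.022 home on a hard stop. Slides straight down against 6 N of friction, stays put. Under the plate it carries a saddle (bar with a leg before and behind, 18 wide, at y 58; legs' inner faces at mark x +-40): up, legs end 8 above the blank's top; home, they straddle a blank on the mark with 7 to spare each side.
- near_tab (a joint): The same for the near tab, its saddle at mark y -58: m pressed down, 0 up, 0.022 home on a hard stop, about 6 N of friction, stays where it is left.
- far_tab_top (a point): Middle of the top face of the tab farther from the robot, a black ridged pad 30 x 26 and 10 mm thick on a stem above the bridge plate: mark x 0, y 58, 200 mm above the bed when up, 178 when home. Moves with the tab; axes as the mark's.
- near_tab_top (a point): The same for the tab nearer the robot: mark x 0, y -58, 200 mm above the bed when up, 178 when home.
- pliers: Bystander lying loose on the bench, to be left alone: a pair of pliers with red handles, 64 x 166 x 13 mm. Origin at the centre of its underside.
- screwdriver: Bystander lying loose on the bench, to be left alone: a screwdriver with a red handle, 33 x 210 x 30 mm. Origin at the centre of its underside.
- tape_measure: Bystander lying loose on the bench, to be left alone: a pocket tape measure standing on its base, 35 x 91 x 64 mm. Origin at the centre of its underside.
- folding_rule: Bystander lying loose on the bench, to be left alone: a folded yellow rule, 17 x 125 x 18 mm. Origin at the centre of its underside.
- nail_jar: Bystander lying loose on the bench, to be left alone: a jar, 68 mm across and 84 mm high. Origin at the centre of its underside.
- chisel: Bystander lying loose on the bench, to be left alone: a chisel with a red-brown handle, 29 x 261 x 26 mm. Origin at the centre of its underside.
Mind the look-alikes: they are no part of the job. Several things have the shape of the blank; the one meant has the colours described above.

How it is judged:
On the way:
1. the blank lies still and let go on the mark, with both tabs still up (x of blank in the frame of mark between -0.005 and 0.005 m and angle between the y axis of blank and the y axis of mark, either way round below 0.07 rad and linear speed of blank below 0.01 m/s and contact force between each of the arm, the fingers and blank below 0.1 N and value of joint each of far_tab, near_tab below 0.006 m), for 0.3 s.
At the end, for the whole second after the job is handed in: The blank lies at rest on the bed with its axis within 5 mm of the mark and within 4 degrees of parallel to it, and both tabs are pressed home (at least 19.5 of 22 mm) (x of blank in the frame of mark between -0.005 and 0.005 m and angle between the y axis of blank and the y axis of mark, either way round below 0.07 rad and linear speed of blank below 0.01 m/s and value of joint each of far_tab, near_tab above 0.0195 m); the robot touches nothing.
It fails at once if the blank is lifted more than 8 mm off the bed (z of blank in the frame of mark above 0.053 m).
It fails at once if the blank is pressed with more than 40 N (contact force between any of the fingers, the arm and blank above 40 N).
It fails at once if a bystander is pushed more than 25 mm from its place (distance of any of pliers, screwdriver, tape_measure, folding_rule, nail_jar, chisel from where it was at the start of the episode above 0.025 m).
It also fails if it takes over 72 s, if anything falls off the work surface, if the arm or the gripper's body presses on something with over 40 N, if the wrist force passes 120 N, or if a joint passes its speed limit or range.

## Working session

There is one attempt and no reset: what is moved stays moved. The work goes in short steps, Python scripts to look and compute and a shell command to move; the robot and the scene stay as the last step left them, time stands still between calls to the robot, and variables do not carry over. Pictures are saved under pics/ and viewed, at most 10 in all, crops included, and the job is handed in when it is done.

```bash
ls; mkdir -p pics; cat > h.py <<'E'
import numpy as np, cv2, json
from rig import manip, eyes
from scipy.spatial.transform import Rotation as Rn
from scipy.optimize import least_squares
def cam(n):
    return eyes.get_image(n)
def ray(c,p):
    x=np.array([(p[0]-c['cx'])/c['fx'],(p[1]-c['cy'])/c['fy']]);u=x.copy()
    for _ in range(20): u=x/(1+c['k1']*(u@u))
    R=np.array(c['R']);t=np.array(c['t'])
    d=R.T@np.array([u[0],u[1],1]);return -R.T@t,d/np.linalg.norm(d)
def proj(c,X):
    q=np.array(c['R'])@np.array(X)+np.array(c['t']);u=q[:2]/q[2];u=u*(1+c['k1']*(u@u))
    return np.array([c['fx']*u[0]+c['cx'],c['fy']*u[1]+c['cy']])
def onz(c,p,z):
    o,d=ray(c,p);return o+d*(z-o[2])/d[2]
def tri(l):
    A=0;b=0
    for c,p in l:
        o,d=ray(c,p);M=np.eye(3)-np.outer(d,d);A=A+M;b=b+M@o
    X=np.linalg.solve(A,b);return X,[np.linalg.norm(proj(c,X)-p) for c,p in l]
def save(c,n): cv2.imwrite('pics/'+n,cv2.cvtColor(c['frame'],cv2.COLOR_RGB2BGR))
E
python3 - <<'E'
from h import *
C={}
for n in ['scene','top','wrist']:
    C[n]=c=cam(n);save(c,n+'0.png')
    print(n,c['fx'],c['k1'],np.round(-np.array(c['R']).T@c['t'],3),np.round(c['R'],2).tolist())
    for l in ['mark','plate_edge','far_tab_top','near_tab_top','blank','jig']:
        for r in eyes.place_of(n,l)[:4]: print(l,np.round(r['centre'],1),round(r['confidence'],2))
im=np.hstack([cv2.imread('pics/scene0.png'),cv2.imread('pics/top0.png')])
cv2.imwrite('pics/both.png',np.vstack([cv2.resize(cv2.imread('pics/scene0.png'),(800,600))]))
s=manip.get_state();print({k:np.round(v,3).tolist() for k,v in s.items()})
E
```

```text
pics
scene 469.8530193642025 0.05470737355755729 [ 0.17  -0.69   0.816] [[0.86, -0.51, -0.01], [-0.34, -0.56, -0.76], [0.38, 0.66, -0.65]]
mark [316.9 283.6] 0.8
plate_edge [305.7 223.1] 0.93
far_tab_top [343.  206.6] 0.87
near_tab_top [297.2 232.2] 0.62
blank [200.5 187.4] 0.92
blank [280.6 240.7] 0.64
blank [253.8 172.7] 0.53
jig [314.7 290. ] 0.67
top 422.76097105769054 -0.13357117284080555 [2.940e-01 1.000e-03 1.313e+00] [[-0.0, -1.0, -0.0], [-0.98, 0.0, -0.21], [0.21, 0.0, -0.98]]
mark [331.1 210.5] 0.62
plate_edge [330.3 197.2] 0.74
far_tab_top [331.7 175.4] 0.59
near_tab_top [342.  218.9] 0.59
near_tab_top [295.9 264.9] 0.54
blank [296.5 213.5] 0.98
blank [203.4 237.9] 0.88
blank [334.4 176. ] 0.18
jig [330.5 211.1] 0.95
jig [372.  234.8] 0.5
wrist 314.22106266551646 -0.02372974336834753 [0.06  0.577 0.375] [[0.24, 0.97, 0.0], [0.92, -0.22, 0.31], [0.3, -0.07, -0.95]]
{'clock': 1.05, 'qpos': [1.21, 0.276, 1.505, -0.0, 1.361, -0.121], 'qd': [0.001, -0.0, 0.0, -0.0, -0.001, -0.002], 'effort': [-0.001, -41.668, -24.61, -0.0, 0.001, -0.0], 'position': [0.137, 0.559, 0.245], 'ee_rot': [0.0, 0.12, 0.993, 0.0], 'contact_force': [-0.682, -1.706, 1.007], 'moment': [-0.021, -0.028, 0.016], 'gripper_force': 0.0, 'width': 0.086}
```

View pics/both.png

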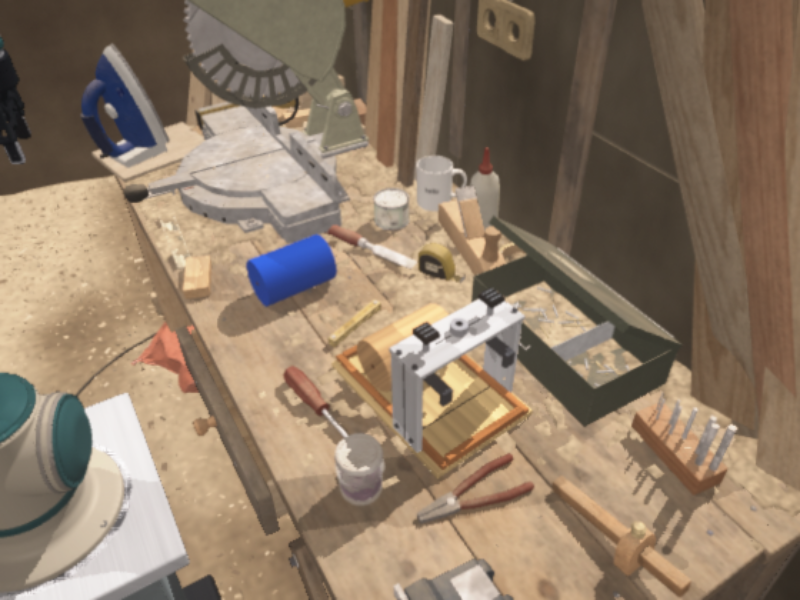

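View pics/top0.png

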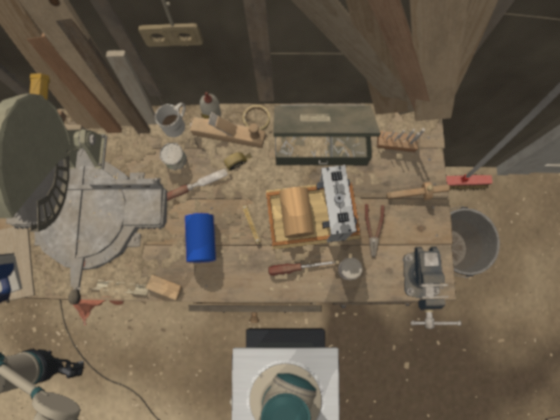

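The scene picture (800-wide) shows the wooden blank in the jig's bed at about (405,335). The blue cylinder look-alike is at (290,270), and the jar is at (358,468). In the top picture the blank is at (296,213), the blue one at (200,238) and the bridge at (338,200). I choose the plain wooden one in the jig.

```bash
python3 - <<'E'
from h import *
s=cam('scene');t=cam('top')
D={}
best=lambda n,l,k=0:np.array(eyes.place_of(n,l)[k]['centre'])
loc={'mark':(0,0,.012),'plate_edge':(-.034,0,.169),'far_tab_top':(0,.058,.212),'near_tab_top':(0,-.058,.212)}
obs=[]
for l in loc:
    a=best('scene',l);b=best('top',l);obs+=[(s,a,l),(t,b,l)]
    X,e=tri([(s,a),(t,b)]);print(l,np.round(X,4),np.round(e,1))
def J(p,l):
    x,y,z=loc[l];c,q=np.cos(p[2]),np.sin(p[2]);return np.array([p[0]+c*x-q*y,p[1]+q*x+c*y,z])
f=lambda p:np.concatenate([proj(c,J(p,l))-a for c,a,l in obs])
r=least_squares(f,[.45,-.15,-1.5],loss='soft_l1');print('jig',r.x,np.round(r.fun.reshape(-1,2),1).tolist())
np.save('jig.npy',r.x)
p=r.x;R=np.array([[np.cos(p[2]),np.sin(p[2])],[-np.sin(p[2]),np.cos(p[2])]])
tp=best('top','blank');
for r in eyes.place_of('scene','blank'):
    X,e=tri([(s,np.array(r['centre'])),(t,tp)]);print('blank',np.round(X,4),np.round(e,1),'in mark mm',np.round(R@(X[:2]-p[:2])*1000,1))
for l in ['pliers','screwdriver','tape_measure','folding_rule','nail_jar','chisel']:
    for r in eyes.place_of('top',l)[:1]: print(l,np.round(onz(t,r['centre'],0),3),round(r['confidence'],2))
def crop(c,x0,y0,w,h,k):
    return cv2.resize(cv2.cvtColor(c['frame'],cv2.COLOR_RGB2BGR)[y0:y0+h,x0:x0+w],None,fx=k,fy=k,interpolation=2)
cv2.imwrite('pics/crop1.png',np.hstack([crop(s,220,190,160,150,2.5),crop(t,250,145,160,150,2.5)]))
E
```

```text
mark [ 0.5717 -0.1387  0.0008] [0.2 0.2]
plate_edge [ 0.4722 -0.2204  0.2923] [8.6 5.7]
far_tab_top [ 0.6372 -0.1354  0.1947] [1.5 1.1]
near_tab_top [ 0.5138 -0.1617  0.2144] [0.4 0.3]
jig [ 0.5695178  -0.1476187  -1.34013158] [[1.4, -0.2], [3.2, -0.2], [0.6, 0.5], [-46.3, -29.2], [-5.7, -4.5], [0.9, 1.1], [-0.2, 0.7], [-0.5, 0.7]]
blank [0.4734 0.2498 0.0582] [1.4 1.2] in mark mm [-408.9   -2.7]
blank [ 0.6066  0.257  -0.2202] [32.4 27.3] in mark mm [-385.4  128.6]
pliers [ 0.512 -0.273  0.   ] 0.65
tape_measure [0.725 0.143 0.   ] 0.89
folding_rule [0.524 0.114 0.   ] 0.44
nail_jar [ 0.385 -0.194  0.   ] 0.85
chisel [0.647 0.304 0.   ] 0.83
```

View pics/crop1.png

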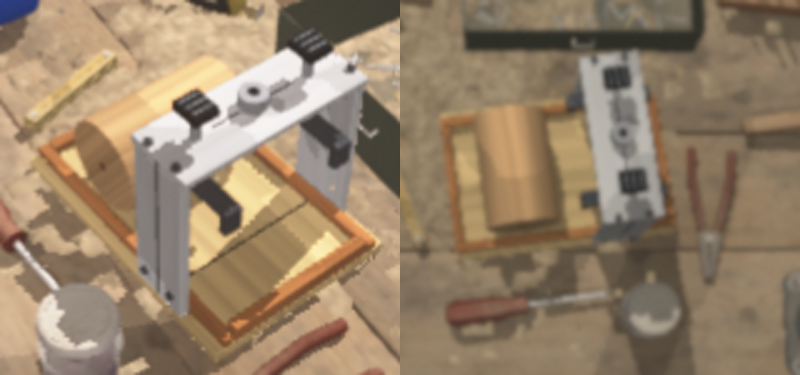

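The crop shows the plain wooden blank lying in the jig (left half around (150,130), right half around (515,165)), so the choice is right. The jig heading looks like about -1.445 rad. I'll move the wrist camera over it for a finer fix.

```bash
python3 -m creep '[[1,-0.55,-0.52,-0.23,0],[1,-0.55,-0.52,-0.23,0],[1,-0.55,-0.52,-0.23,0],[1,-0.55,-0.52,-0.23,0],[1,-0.55,-0.52,-0.23,0],[1,-0.55,-0.52,-0.23,0],[1,-0.55,-0.52,-0.23,0],[1,-0.55,-0.52,-0.23,0],[1,-0.55,-0.52,-0.23,0]]'; python3 -m creep '[[1,-0.55,-0.52,0,-0.058],[1,-0.55,-0.52,0,-0.058],[1,-0.55,-0.52,0,-0.058],[1,-0.55,-0.52,0,-0.058],[1,-0.55,-0.52,0,-0.058],[1,-0.55,-0.52,0,-0.058],[1,-0.55,-0.52,0,-0.058],[1,-0.55,-0.52,0,-0.058],[1,-0.55,-0.52,0,-0.058],[1,-0.55,-0.52,0,-0.058]]'
python3 - <<'E'
from h import *
import pickle
w=cam('wrist');save(w,'w1.png');pickle.dump(w,open('w1.pkl','wb'))
for l in ['mark','plate_edge','far_tab_top','near_tab_top','blank','jig']:
    for r in eyes.place_of('wrist',l)[:3]: print(l,np.round(r['centre'],1),round(r['confidence'],2))
E
```

```text
clock: 2.85
position: [0.3454, 0.237, 0.3623]
ee_rot: [0.003, 0.123, 0.992, -0.0]
contact_force: [0.6, 0.9, -0.1]
width: 0.0855
gripper_force: 0.0
clock: 3.85
position: [0.5476, -0.0772, 0.3592]
ee_rot: [-0.001, -0.062, 0.998, 0.001]
contact_force: [0.0, 1.5, -0.3]
width: 0.0849
gripper_force: 0.0
mark [223.3 171. ] 0.75
mark [201.3 270.2] 0.39
plate_edge [234.2 200.3] 0.73
plate_edge [387.9 162.7] 0.3
far_tab_top [197.7 271.9] 0.96
far_tab_top [302.8 177. ] 0.48
near_tab_top [184.8 153.4] 0.93
near_tab_top [194.6 268.9] 0.64
blank [510.8 152.9] 0.85
blank [297.7 179.5] 0.72
jig [221.8 171.3] 0.64
```

View pics/w1.png

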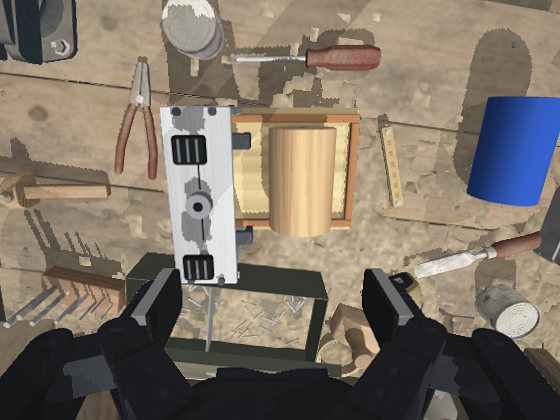

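The wrist view shows the bridge plate at columns 161-239, with tabs at (189,151) near and (198,268) far and the bush at (199,207). The blank is at (302,182), the blue look-alike at (512,150). I'll zoom in to pick exact points.

```bash
python3 - <<'E'
from h import *
im=cv2.imread('pics/w1.png')[98:298,150:370]
cv2.imwrite('pics/z1.png',cv2.resize(im,None,fx=3,fy=3,interpolation=2))
g=cv2.imread('pics/w1.png').max(2)
for x0,y0,x1,y1 in [(168,132,214,170),(178,250,220,284)]:
    m=(g[y0:y1,x0:x1]<60).astype(np.uint8)
    n,_,st,ce=cv2.connectedComponentsWithStats(m);i=1+st[1:,4].argmax();print(st[i]+[x0,y0,0,0,0],ce[i]+[x0,y0])
r=eyes.regions_of('wrist','blank')
for q in r:
    ys,xs=np.nonzero(q['mask']);print(q['bbox'],q['confidence'],xs.mean(),ys.mean())
E
```

```text
[171 135  36  35 726] [189.35399449 148.71625344]
[183 255  31  25 518] [198.53861004 265.61196911]
[463.4, 95.4, 560.0, 212.2] 0.8 514.42166344294 149.71337040618957
[269.1, 127.4, 335.1, 236.3] 0.68 300.8378223495702 178.91103151862464
```

View pics/z1.png

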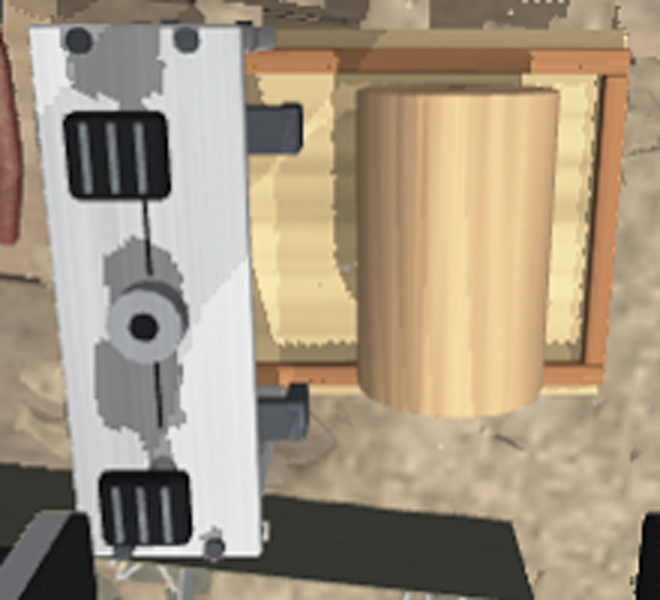

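```bash
cat > meas.py <<'E'
from h import *
import pickle
w=pickle.load(open('w1.pkl','rb'))
Z=lambda x,y:np.array([x/3+150,y/3+98])
P=[((.034,-.0955,.177),Z(31,27)),((-.034,-.0955,.177),Z(243,27)),((-.034,.0955,.177),Z(263,555)),((.034,.0955,.177),Z(93,555)),
((0,-.058,.212),Z(117,155)),((0,.058,.212),Z(145,508)),((0,0,.191),Z(143,327)),
((-.2,-.095,.012),Z(628,32)),((-.2,.095,.012),Z(600,392))]
def J(p,x):
    c,q=np.cos(p[2]),np.sin(p[2]);return np.array([p[0]+c*x[0]-q*x[1],p[1]+q*x[0]+c*x[1],x[2]])
def fit(ws=w):
    r=least_squares(lambda p:np.concatenate([proj(ws,J(p,x))-a for x,a in P]),[.57,-.14,-1.445],loss='soft_l1')
    return r.x,r.fun.reshape(-1,2)
def blankfit(c,pts,p):
    # pts on silhouette sides; axis in mark frame x=a, yaw=b
    def f(v):
        o=J(p,(v[0],0,.057));a=p[2]+np.pi/2+v[1];u=np.array([np.cos(a),np.sin(a),0]);out=[]
        for q in pts:
            e,d=ray(c,q);n=np.cross(u,d);out.append(abs((o-e)@n)/np.linalg.norm(n)-.045)
        return np.array(out)*1000
    r=least_squares(f,[pts[0][0]*0-.1,0]);return r.x,r.fun
if __name__=='__main__':
    p,e=fit();print(p,np.round(e,1).tolist());np.save('jig.npy',p)
    b,fe=blankfit(w,[Z(358,120),Z(357,370),Z(556,120),Z(544,370)],p);print('blank x mm, yaw',b[0]*1000,b[1],fe)
    o=J(p,(0,0,0))
    for q in [Z(455,92),Z(450,414)]:
        X=onz(w,q,.102);c,s=np.cos(p[2]),np.sin(p[2]);d=X-o;print('end',c*d[0]+s*d[1],-s*d[0]+c*d[1])
    for n in ['scene','top']:
        c=cam(n)
        for l,x in [('mark',(0,0,.012)),('far_tab_top',(0,.058,.212)),('near_tab_top',(0,-.058,.212)),('plate_edge',(-.034,0,.169))]: print(n,l,np.round(proj(c,J(p,x)),1))
    s=manip.get_state();y=Rn.from_quat(np.r_[s['ee_rot'][1:],s['ee_rot'][0]]).as_matrix();print(np.round(y,4).tolist())
    d=np.array(s['position'])-o;c,q=np.cos(p[2]),np.sin(p[2]);print('tcp in jig',c*d[0]+q*d[1],-q*d[0]+c*d[1],'tool y vs -jig x',np.arctan2(y[1,1],y[0,1])-(p[2]+np.pi))
E
python3 meas.py
```

```text
[ 0.57109121 -0.14694504 -1.44635318] [[-0.9, -1.0], [0.2, -1.2], [0.1, 0.5], [-3.1, 0.4], [0.1, 0.9], [0.3, 1.7], [1.3, -0.3], [0.2, -1.4], [-0.3, 0.8]]
blank x mm, yaw -113.61440013817784 0.003070009645491024 [-0.913589    0.18344293 -0.93164169  0.18708775]
end -0.10832623861304183 -0.06995175593940829
end -0.11017300337049295 0.06880261902002346
scene mark [317.1 285.7]
scene far_tab_top [343.6 205.8]
scene near_tab_top [297.9 230.6]
scene plate_edge [309.3 224.8]
top mark [331.1 211.3]
top far_tab_top [335.8 175.2]
top near_tab_top [342.5 216.7]
top plate_edge [325.2 201. ]
[[-0.9921, -0.1251, 0.0006], [-0.1251, 0.9921, -0.0001], [-0.0006, -0.0001, -1.0]]
tcp in jig -0.07273740054726725 -0.015056688131791058 tool y vs -jig x 0.0009709066274985467
```

```bash
python3 -m creep '[[1,-0.03,0.318,0,0],[1,-0.03,0.318,0,0],[1,-0.03,0.318,0,0],[1,-0.03,0.318,0,0],[1,-0.03,0.318,0,0]]'; python3 -m creep '[[1,0,0,0.1,0],[1,0,0,0.2,0],[1,0,0,0.3,0],[1,0,0,0.4,0],[1,0,0,0.48,0],[1,0,0,0.54,0],[1,0,0,0.58,0],[1,0,0,0.608,0],[1,0,0,0.608,0],[1,0,0,0.608,0]]'
cat > st.py <<'E'
from meas import *
p=np.load('jig.npy');s=manip.get_state();d=np.array(s['position'])-J(p,(0,0,0));c,q=np.cos(p[2]),np.sin(p[2])
print('tcp jig mm',np.round([1000*(c*d[0]+q*d[1]),1000*(-q*d[0]+c*d[1]),1000*s['position'][2]],1),'F',np.round(s['contact_force'],1),s['clock'])
E
cat >> st.py <<'E'
import sys
if len(sys.argv)>1:
    im=[]
    a=cam('scene');b=cam('wrist');f=lambda c:cv2.cvtColor(c['frame'],cv2.COLOR_RGB2BGR)
    pickle.dump((a,b),open(sys.argv[1]+'.pkl','wb'))
    A=cv2.resize(f(a)[150:340,200:390],(600,600),interpolation=2)[:,:400*600//600]
    A=cv2.resize(f(a)[150:340,200:390],(380,380),interpolation=2);B=cv2.resize(f(b),(420,315))
    o=np.zeros((380,800,3),np.uint8);o[:,:380]=A;o[:315,380:]=B;cv2.imwrite('pics/'+sys.argv[1]+'.png',o)
E
python3 st.py s1
```

```text
clock: 4.85
position: [0.5422, 0.0841, 0.3604]
ee_rot: [0.0, -0.064, 0.998, -0.0]
contact_force: [0.1, 0.2, 0.1]
width: 0.0854
gripper_force: 0.0
clock: 5.85
position: [0.5429, 0.0812, 0.0565]
ee_rot: [0.0, -0.062, 0.998, -0.0]
contact_force: [-0.1, 0.0, -0.3]
width: 0.0853
gripper_force: 0.0
tcp jig mm [-229.9    0.4   56.5] F [-0.1  0.  -0.3] 5.85
```

View pics/s1.png

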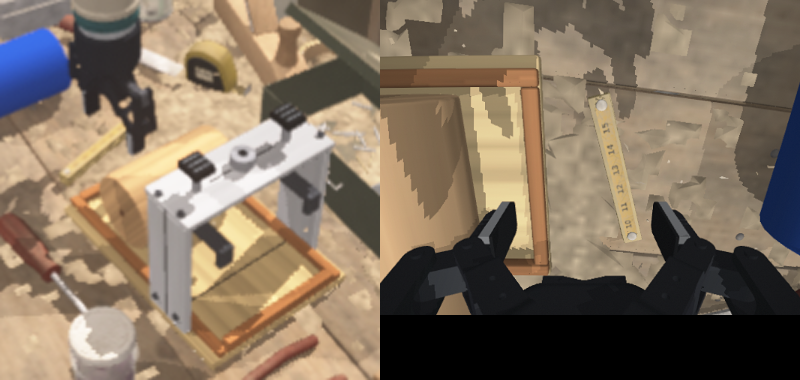

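Scene half shows the gripper just behind the blank, with nothing touching. The wrist half shows the front finger over the bed's end strip and clear of the folding rule. I'll lower 8 mm and creep forward.

```bash
python3 -m creep '[[1,0,0,0.008,0],[1,0,0,0.016,0],[1,0,-0.004,0.016,0],[1,0,-0.008,0.016,0],[1,0,-0.012,0.016,0],[1,0,-0.016,0.016,0],[1,0,-0.02,0.016,0],[1,0,-0.024,0.016,0],[1,0,-0.028,0.016,0]]'; python3 -m creep '[[1,0,-0.004,0,0],[1,0,-0.008,0,0],[1,0,-0.012,0,0],[1,0,-0.016,0,0],[1,0,-0.02,0,0],[1,0,-0.024,0,0],[1,0,-0.028,0,0],[1,0,-0.032,0,0],[1,0,-0.036,0,0],[1,0,-0.04,0,0]]'; python3 st.py s2
cat > sil.py <<'E'
# blank pose in mark frame from network mask in the scene/top views: rigid fit of projected cylinder outline to mask
from meas import *
import sys
def cylmask(c,p,x,yaw,y=0):
    o=J(p,(x,y,.057));a=p[2]+np.pi/2+yaw;u=np.array([np.cos(a),np.sin(a),0]);v=np.array([-np.sin(a),np.cos(a),0])
    pts=[proj(c,o+s*.07*u+.045*(np.cos(t)*v+np.sin(t)*np.array([0,0,1]))) for s in(-1,1) for t in np.linspace(0,6.28,40)]
    return cv2.convexHull(np.array(pts,np.float32))[:,0]
p=np.load('jig.npy')
for n in sys.argv[1:]:
    c=cam(n)
    for l in eyes.regions_of(n,'blank')[:3]: 
        ys,xs=np.nonzero(l['mask']);print(n,l['bbox'],round(l['confidence'],2))
    for x in (-.12,-.1,-.08,-.06,-.04,-.02,0):
        h=cylmask(c,p,x,0);print(x,h.min(0).round(1),h.max(0).round(1))
E
python3 sil.py top scene
```

```text
clock: 6.85
position: [0.5442, 0.0684, 0.0483]
ee_rot: [0.0, -0.062, 0.998, 0.0]
contact_force: [0.3, 0.4, -0.7]
width: 0.0853
gripper_force: 0.0
clock: 7.85
position: [0.5467, 0.0486, 0.0483]
ee_rot: [-0.0, -0.062, 0.998, 0.0]
contact_force: [0.1, 0.3, -0.0]
width: 0.0853
gripper_force: 0.1
tcp jig mm [-1.97e+02  1.00e-01  4.83e+01] F [ 0.1  0.3 -0. ] 7.85
top [285.1, 189.3, 318.9, 236.0] 0.82
top [183.3, 216.5, 218.8, 265.5] 0.69
-0.12 [276.2 186.7] [311.6 238.6]
-0.1 [282.6 185.9] [318.2 237.8]
-0.08 [289.1 185. ] [324.8 237. ]
-0.06 [295.5 184.2] [331.4 236.1]
-0.04 [302.  183.4] [337.9 235.3]
-0.02 [308.4 182.6] [344.5 234.5]
0 [314.9 181.8] [351.  233.7]
scene [170.4, 167.0, 236.9, 215.2] 0.84
scene [253.9, 214.6, 327.4, 281.7] 0.83
-0.12 [247.2 210.2] [319.7 272.4]
-0.1 [252.2 214.7] [325.5 277.9]
-0.08 [257.3 219.3] [331.4 283.4]
-0.06 [262.6 224. ] [337.5 289.1]
-0.04 [268.  228.7] [343.8 295. ]
-0.02 [273.5 233.6] [350.2 301. ]
0 [279.1 238.7] [356.7 307.2]
```

View pics/s2.png

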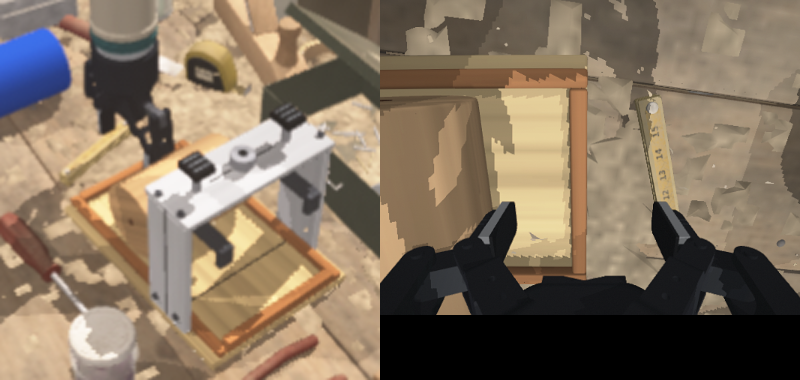

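The blank is rolling ahead of the finger and sits at about -97 mm, so the TCP offset is about 100 mm. I'll keep going and slow down before the end.

```bash
R='' ; python3 -m creep '[[1,0,-0.004,0,0],[1,0,-0.008,0,0],[1,0,-0.012,0,0],[1,0,-0.016,0,0],[1,0,-0.02,0,0],[1,0,-0.024,0,0],[1,0,-0.028,0,0],[1,0,-0.032,0,0],[1,0,-0.036,0,0],[1,0,-0.04,0,0]]' | grep -E 'pos|force'; python3 -m creep '[[1,0,-0.004,0,0],[1,0,-0.008,0,0],[1,0,-0.012,0,0],[1,0,-0.016,0,0],[1,0,-0.02,0,0],[1,0,-0.024,0,0],[1,0,-0.028,0,0],[1,0,-0.032,0,0],[1,0,-0.036,0,0],[1,0,-0.04,0,0]]'| grep -E 'pos|force'; python3 -m creep '[[1,0,-0.004,0,0],[1,0,-0.008,0,0],[1,0,-0.012,0,0],[1,0,-0.016,0,0],[1,0,-0.02,0,0],[1,0,-0.024,0,0],[1,0,-0.027,0,0],[1,0,-0.03,0,0],[1,0,-0.032,0,0],[1,0,-0.033,0,0]]'| grep -E 'pos|force';  python3 st.py s3; python3 sil.py top scene | grep -E '^(top|scene|-0.04|-0.02|0 )'
```

```text
position: [0.5492, 0.0287, 0.0483]
contact_force: [0.5, 0.2, -0.7]
gripper_force: 0.1
position: [0.5517, 0.0089, 0.0483]
contact_force: [0.3, 0.3, 0.3]
gripper_force: 0.1
position: [0.5537, -0.0074, 0.0483]
contact_force: [-0.5, 0.2, 0.6]
gripper_force: 0.0
tcp jig mm [-1.406e+02  1.000e-01  4.830e+01] F [-0.5  0.2  0.6] 11.15
top [309.0, 188.6, 332.6, 233.0] 0.91
top [184.5, 216.3, 217.0, 263.4] 0.7
-0.04 [302.  183.4] [337.9 235.3]
-0.02 [308.4 182.6] [344.5 234.5]
0 [314.9 181.8] [351.  233.7]
scene [267.6, 240.4, 344.9, 290.2] 0.97
scene [170.5, 162.6, 237.8, 212.9] 0.7
scene [333.6, 200.1, 359.7, 258.1] 0.31
-0.04 [268.  228.7] [343.8 295. ]
-0.02 [273.5 233.6] [350.2 301. ]
0 [279.1 238.7] [356.7 307.2]
```

View pics/s3.png

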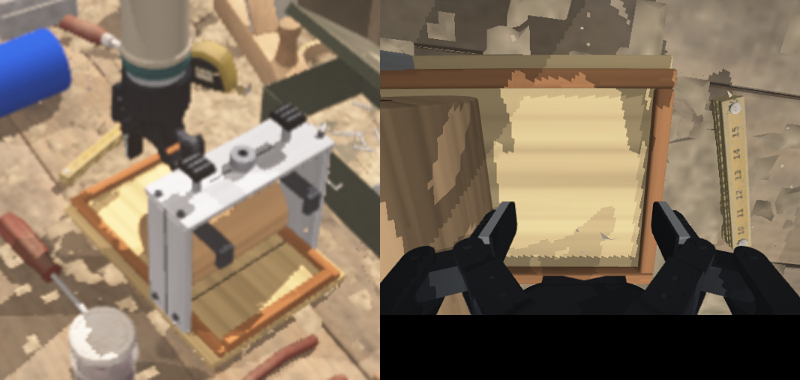

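The scene half shows the blank partly under the bridge with the bed empty behind it. The wrist half shows the blank's rear edge running about straight from (483,98) to (490,200). I'll measure x and yaw numerically from that edge.

```bash
cat > edge.py <<'E'
from meas import *
import sys
p=np.load('jig.npy')
def run(b,lo=105,hi=175):
    g=cv2.GaussianBlur(b['frame'],(3,3),0).astype(float)
    # predicted rear silhouette: search for strongest horizontal gradient
    pts=[]
    for v in range(140,265,5):
        d=np.abs(g[v,2:]-g[v,:-2]).sum(1)
        k=lo+d[lo:hi].argmax();pts.append((k+1,v,d[k]))
    P=np.array(pts)
    best=None
    for i in range(len(P)):
        for j in range(i+5,len(P)):
            m=(P[j,0]-P[i,0])/(P[j,1]-P[i,1]);r=np.abs(P[:,0]-P[i,0]-m*(P[:,1]-P[i,1]));n=(r<1.2).sum()
            if best is None or n>best[0]: best=(n,r<1.2)
    P=P[best[1]];print('inliers',best[0],P[:,:2].astype(int).tolist())
    def f(v):
        o=J(p,(v[0],0,.057));a=p[2]+np.pi/2+v[1];u=np.array([np.cos(a),np.sin(a),0]);out=[]
        for q in P:
            e,d=ray(b,q[:2]);n=np.cross(u,d);out.append(abs((o-e)@n)/np.linalg.norm(n)-.045)
        return np.array(out)*1000
    # start blank further along so the seen edge is the rear one
    r=least_squares(f,[0.0,0]);print('x %.1f mm yaw %.3f rms %.2f'%(r.x[0]*1000,r.x[1],np.sqrt((r.fun**2).mean())))
if __name__=='__main__':
    for n in sys.argv[1:]:
        run(pickle.load(open(n+'.pkl','rb'))[1] if n!='now' else cam('wrist'))
E
python3 edge.py s1 s2 s3
```

```text
inliers 19 [[121, 140], [125, 155], [125, 160], [125, 165], [125, 170], [128, 185], [129, 190], [129, 195], [132, 205], [133, 210], [133, 215], [133, 220], [133, 225], [136, 235], [136, 240], [137, 245], [137, 250], [137, 255], [140, 260]]
x -119.1 mm yaw -0.000 rms 0.34
inliers 11 [[148, 185], [148, 190], [148, 195], [152, 210], [152, 215], [152, 220], [152, 225], [156, 240], [156, 245], [156, 250], [159, 260]]
x -99.6 mm yaw 0.021 rms 0.30
inliers 11 [[151, 190], [151, 195], [151, 205], [155, 220], [155, 225], [155, 230], [155, 235], [155, 240], [158, 250], [158, 255], [158, 260]]
x -43.2 mm yaw -0.011 rms 0.31
```

```bash
cat > ov.py <<'E'
from meas import *
from sil import cylmask
E
cat > ov.py <<'E'
from meas import *
import sys
p=np.load('jig.npy')
def cyl(c,x,yaw=0,y=0):
    o=J(p,(x,y,.057));a=p[2]+np.pi/2+yaw;u=np.array([np.cos(a),np.sin(a),0]);v=np.array([-np.sin(a),np.cos(a),0])
    pts=[proj(c,o+s*.07*u+.045*(np.cos(t)*v+np.sin(t)*np.array([0,0,1]))) for s in(-1,1) for t in np.linspace(0,6.28,60)]
    return cv2.convexHull(np.array(pts,np.float32))[:,0]
n,x1,x2=sys.argv[1],float(sys.argv[2]),float(sys.argv[3])
if n.startswith('now'): a,b=cam('scene'),cam('wrist')
else: a,b=pickle.load(open(n+'.pkl','rb'))
o=[]
for c,(x0,y0,w,h) in ((a,(240,205,130,110)),(b,(60,100,130,190))):
    k=400/w if c is a else 3
    im=cv2.resize(cv2.cvtColor(c['frame'],cv2.COLOR_RGB2BGR)[y0:y0+h,x0:x0+w],None,fx=k,fy=k,interpolation=2)
    im=cv2.convertScaleAbs(im,alpha=1.2,beta=15)
    for x,col in((x1,(0,255,0)),(x2,(0,0,255))):
        cv2.polylines(im,[np.int32((cyl(c,x/1000)-[x0,y0]+.5)*k)],True,col,1)
    o.append(im)
H=max(i.shape[0] for i in o);o=[cv2.copyMakeBorder(i,0,H-i.shape[0],0,0,0) for i in o]
im=np.hstack(o);print(im.shape);cv2.imwrite('pics/'+sys.argv[4]+'.png',im[:600,:800])
E
python3 ov.py s3 -38 -43 o3
```

```text
(570, 790, 3)
```

View pics/o3.png

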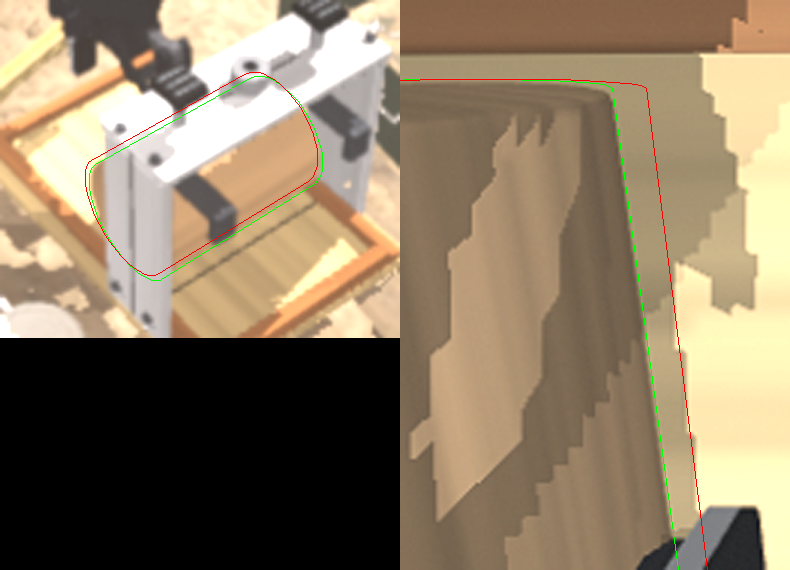

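Green (-38 mm, yaw 0) lies exactly on the blank's rear edge in the wrist view, and red (-43 mm) is off. So the blank is at -38 mm, square, with a TCP offset of 102.6 mm. I push 38 mm more, easing off at the end.

```bash
python3 -m creep '[[1,0,-0.002,0,0],[1,0,-0.006,0,0],[1,0,-0.01,0,0],[1,0,-0.014,0,0],[1,0,-0.018,0,0],[1,0,-0.022,0,0],[1,0,-0.026,0,0],[1,0,-0.03,0,0],[1,0,-0.034,0,0],[1,0,-0.038,0,0]]' | grep -E 'pos|force'; python3 -m creep '[[1,0,-0.004,0,0],[1,0,-0.008,0,0],[1,0,-0.012,0,0],[1,0,-0.016,0,0],[1,0,-0.02,0,0],[1,0,-0.0235,0,0],[1,0,-0.0265,0,0],[1,0,-0.029,0,0],[1,0,-0.031,0,0],[1,0,-0.033,0,0]]'| grep -E 'pos|force'; python3 -m creep '[[1,0,-0.0015,0,0],[1,0,-0.003,0,0],[1,0,-0.004,0,0],[1,0,-0.0048,0,0],[1,0,-0.005,0,0]]'| grep -E 'pos|force';  python3 st.py s4
cat > sc.py <<'E'
from meas import *
import sys
# score rear silhouette hypotheses in the wrist picture: mean gradient across the predicted tangent line
p=np.load('jig.npy')
def line(c,x,yaw):
    a=p[2]+np.pi/2+yaw;u=np.array([np.cos(a),np.sin(a),0]);v=np.array([np.cos(a-np.pi/2),np.sin(a-np.pi/2),0])
    o=J(p,(x,0,.057));e=-np.array(c['R']).T@c['t'];d=e-o;dx,dz=d@v,d[2];D=np.hypot(dx,dz);t=np.arctan2(dz,dx)+np.arccos(.045/D)
    q=o+.045*(np.cos(t)*v+np.sin(t)*np.array([0,0,1]))
    return np.array([proj(c,q+s*u) for s in np.linspace(-.062,.01,40)],np.float32)
def score(b):
    g=cv2.GaussianBlur(b['frame'],(3,3),0).astype(np.float32)
    gx=np.linalg.norm(cv2.Sobel(g,-1,1,0),axis=2)
    r=[]
    for x in np.arange(-.14,.02,.0005):
        for yaw in np.arange(-.06,.061,.01):
            L=line(b,x,yaw);s=cv2.remap(gx,L[:,:1],L[:,1:],1)[:,0]
            ok=(L[:,0]>5)&(L[:,1]>5)&(L[:,1]<260);
            if ok.sum()>10:r.append((np.minimum(s[ok],60).mean(),round(x*1000,1),round(yaw,2)))
    r.sort(reverse=True);print([tuple(np.round(t,2)) for t in r[:6]])
for n in sys.argv[1:]: score(cam('wrist') if n=='now' else pickle.load(open(n+'.pkl','rb'))[1])
E
python3 sc.py s1 s3 s4
```

```text
position: [0.5561, -0.0263, 0.0483]
contact_force: [-0.7, -0.0, -0.0]
gripper_force: 0.1
position: [0.5581, -0.0426, 0.0483]
contact_force: [0.5, 0.6, -0.4]
gripper_force: 0.1
position: [0.5584, -0.0451, 0.0483]
contact_force: [0.2, 0.3, 0.0]
gripper_force: 0.0
tcp jig mm [-1.026e+02  1.000e-01  4.830e+01] F [0.2 0.3 0. ] 13.95
[(np.float64(60.0), np.float64(-111.5), np.float64(0.0)), (np.float64(60.0), np.float64(-111.5), np.float64(-0.01)), (np.float64(60.0), np.float64(-111.5), np.float64(-0.02)), (np.float64(60.0), np.float64(-112.0), np.float64(0.01)), (np.float64(60.0), np.float64(-112.0), np.float64(0.0)), (np.float64(60.0), np.float64(-112.0), np.float64(-0.01))]
[(np.float64(60.0), np.float64(-37.0), np.float64(-0.01)), (np.float64(60.0), np.float64(-37.0), np.float64(-0.02)), (np.float64(60.0), np.float64(-37.5), np.float64(0.0)), (np.float64(60.0), np.float64(-37.5), np.float64(-0.01)), (np.float64(60.0), np.float64(-38.0), np.float64(0.01)), (np.float64(60.0), np.float64(-38.0), np.float64(0.0))]
[(np.float64(60.0), np.float64(0.0), np.float64(0.0)), (np.float64(60.0), np.float64(0.0), np.float64(-0.01)), (np.float64(60.0), np.float64(0.0), np.float64(-0.02)), (np.float64(60.0), np.float64(-0.5), np.float64(0.01)), (np.float64(60.0), np.float64(-0.5), np.float64(0.0)), (np.float64(60.0), np.float64(-0.5), np.float64(-0.01))]
```

The edge score puts the blank at about 0 mm with yaw about 0. I back away and re-check it at rest from there.

```bash
python3 -m creep '[[1,0,0.01,0,0],[1,0,0.03,0,0],[1,0,0.06,0,0],[1,0,0.1,0,0],[1,0,0.14,0,0],[1,0,0.14,0,0],[1,0,0.14,0,0],[1,0,0.14,0,0]]' | grep -E 'pos|force'; python3 st.py s5; python3 sc.py s5; python3 ov.py s5 0 5 o5
```

```text
position: [0.5499, 0.0244, 0.0484]
contact_force: [-0.4, 0.1, 0.4]
gripper_force: 0.0
tcp jig mm [-172.6    0.2   48.4] F [-0.4  0.1  0.4] 14.85
[(np.float64(60.0), np.float64(1.0), np.float64(-0.02)), (np.float64(60.0), np.float64(1.0), np.float64(-0.03)), (np.float64(60.0), np.float64(1.0), np.float64(-0.04)), (np.float64(60.0), np.float64(1.0), np.float64(-0.05)), (np.float64(60.0), np.float64(1.0), np.float64(-0.06)), (np.float64(60.0), np.float64(0.5), np.float64(0.01))]
(570, 790, 3)
```

View pics/o5.png

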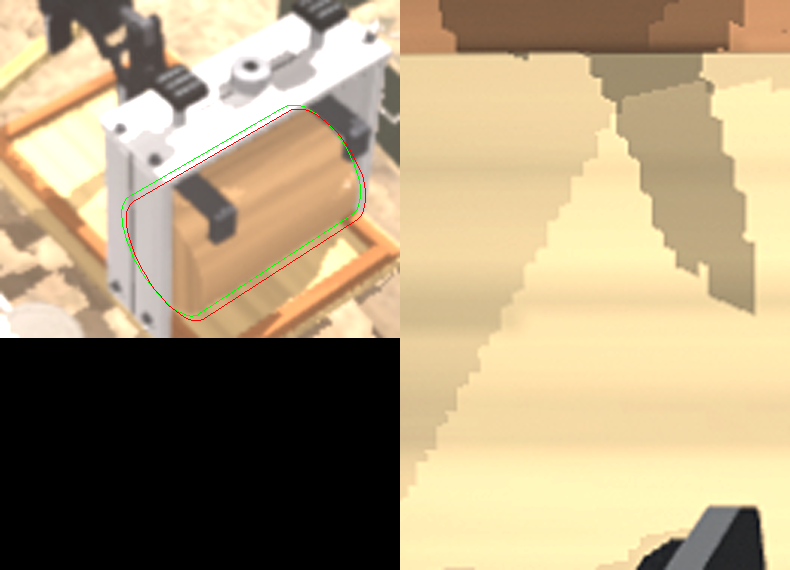

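```bash
cat > sc2.py <<'E'
from meas import *
import sys
p=np.load('jig.npy')
def line(c,x,yaw):
    a=p[2]+np.pi/2+yaw;u=np.array([np.cos(a),np.sin(a),0]);v=np.array([np.cos(a-np.pi/2),np.sin(a-np.pi/2),0])
    o=J(p,(x,0,.057));e=-np.array(c['R']).T@c['t'];d=e-o;dx,dz=d@v,d[2];D=np.hypot(dx,dz);t=np.arctan2(dz,dx)-np.arccos(.045/D)
    q=o+.045*(np.cos(t)*v+np.sin(t)*np.array([0,0,1]))
    return np.array([proj(c,q+s*u) for s in np.linspace(-.03,.06,60)],np.float32)
for n in sys.argv[1:]:
    b=cam('scene') if n=='now' else pickle.load(open(n+'.pkl','rb'))[0]
    g=cv2.GaussianBlur(b['frame'],(3,3),0).astype(np.float32)
    G=np.linalg.norm(np.hypot(cv2.Sobel(g,-1,1,0),cv2.Sobel(g,-1,0,1)),axis=2);r=[]
    x0=-.038 if n=='s3' else 0
    for x in np.arange(x0-.012,x0+.0121,.0005):
        for yaw in np.arange(-.06,.061,.01):
            L=line(b,x,yaw);r.append((np.minimum(cv2.remap(G,L[:,:1],L[:,1:],1)[:,0],150).mean(),x*1000,yaw))
    r.sort(reverse=True);print(n,np.round(r[:5],2).tolist())
E
python3 sc2.py s2 s3 s4 s5
python3 - <<'E'
from h import *
import pickle
for n in ('scene','top'):
    cam(n)
    for l in ('mark','far_tab_top','near_tab_top','plate_edge'): print(n,l,[(np.round(r['centre'],1).tolist(),round(r['confidence'],2)) for r in eyes.place_of(n,l)[:2]])
E
```

```text
s2 [[96.18, 12.0, -0.06], [95.15, 12.0, -0.05], [94.16, 12.0, -0.04], [93.58, 11.5, -0.06], [93.13, 12.0, -0.03]]
s3 [[141.74, -27.5, 0.01], [141.57, -28.0, 0.0], [141.27, -27.5, 0.0], [141.03, -28.0, 0.01], [140.81, -28.0, -0.01]]
s4 [[80.87, -0.5, 0.01], [80.79, -0.5, 0.0], [80.78, -1.0, 0.0], [80.45, -1.0, -0.01], [80.38, -1.0, 0.01]]
s5 [[81.01, -0.5, 0.01], [80.92, -0.5, 0.0], [80.89, -1.0, 0.0], [80.61, -1.0, -0.01], [80.47, -1.0, 0.01]]
scene mark [([315.8, 285.4], 0.58)]
scene far_tab_top [([346.5, 207.6], 0.74)]
scene near_tab_top [([296.7, 232.1], 0.71)]
scene plate_edge [([308.9, 224.0], 0.97)]
top mark [([331.0, 212.5], 0.66)]
top far_tab_top [([335.4, 174.0], 0.52)]
top near_tab_top [([343.1, 216.2], 0.57)]
top plate_edge [([329.8, 199.5], 0.81)]
```

Scene and wrist both put the blank within about 1 mm of the mark, square and still after release. Next I rise, shut the fingers and go above the near tab.

```bash
python3 -m creep '[[1,0,0,-0.1,0],[1,0,0,-0.2,0],[0,0,0,-0.3,0],[0,0,0,-0.4,0],[0,0,0,-0.5,0],[0,0,0,-0.5,0],[0,0,0,-0.5,0]]' 30| grep -E 'pos|force'; python3 -m creep '[[0,0.03,-0.08,0,0],[0,0.06,-0.17,0,0],[0,0.09,-0.25,0,0],[0,0.116,-0.345,0,0],[0,0.116,-0.345,0,0],[0,0.116,-0.345,0,0],[0,0.116,-0.345,0,0]]'; python3 st.py s6
python3 - <<'E'
from meas import *
w=pickle.load(open('s6.pkl','rb'))[1];p=np.load('jig.npy')
for l,x in [('near_tab_top',(0,-.058,.212)),('far_tab_top',(0,.058,.212))]:
    print(l,[(np.round(r['centre'],1).tolist(),round(r['confidence'],2)) for r in eyes.place_of('wrist',l)[:2]],np.round(proj(w,J(p,x)),1))
E
```

```text
position: [0.5502, 0.0244, 0.2998]
contact_force: [-0.8, -0.4, 0.3]
gripper_force: 0.0
clock: 16.85
position: [0.5132, -0.153, 0.2969]
ee_rot: [-0.001, -0.062, 0.998, 0.001]
contact_force: [0.6, 0.6, -0.2]
width: -0.0001
gripper_force: 0.0
tcp jig mm [ -1.2 -58.2 296.9] F [ 0.6  0.6 -0.2] 16.85
near_tab_top [([266.6, 224.7], 0.6)] [269.7 221.3]
far_tab_top [([267.2, 350.4], 0.66), ([266.4, 222.9], 0.34)] [269.6 350.1]
```

```bash
python3 -m creep '[[0,0,-0.001,0.04,0],[0,0,-0.001,0.08,0],[0,0,-0.001,0.12,0],[0,0,-0.001,0.14,0],[0,0,-0.001,0.15,0],[0,0,-0.001,0.16,0],[0,0,-0.001,0.165,0],[0,0,-0.001,0.17,0],[0,0,-0.001,0.174,0],[0,0,-0.001,0.174,0]]'
```

```text
clock: 18.05
position: [0.5137, -0.1538, 0.2124]
ee_rot: [0.0, -0.063, 0.998, 0.0]
contact_force: [-1.4, 1.7, 2.8]
width: -0.0
gripper_force: 1.4
```

```bash
python3 -m creep '[[0,0,0,0.003,0],[0,0,0,0.006,0],[0,0,0,0.009,0],[0,0,0,0.012,0],[0,0,0,0.012,0]]';python3 -m creep '[[0,0,0,0.002,0],[0,0,0,0.004,0],[0,0,0,0.004,0]]'
```

```text
clock: 18.55
position: [0.5139, -0.1541, 0.2061]
ee_rot: [0.0, -0.062, 0.998, 0.0]
contact_force: [-2.3, 1.2, 4.5]
width: 0.0
gripper_force: 2.2
clock: 18.85
position: [0.514, -0.1541, 0.204]
ee_rot: [0.0, -0.062, 0.998, 0.0]
contact_force: [-1.7, 2.4, 5.0]
width: -0.0
gripper_force: 2.3
```

```bash
python3 -m creep '[[0,0,0,0.002,0],[0,0,0,0.004,0],[0,0,0,0.004,0]]';python3 -m creep '[[0,0,0,0.002,0],[0,0,0,0.002,0]]'
```

```text
clock: 19.15
position: [0.514, -0.1541, 0.2039]
ee_rot: [0.001, -0.062, 0.998, -0.0]
contact_force: [-4.8, 3.6, 13.7]
width: 0.0001
gripper_force: 7.2
clock: 19.35
position: [0.5141, -0.1541, 0.2039]
ee_rot: [0.001, -0.062, 0.998, -0.0]
contact_force: [-4.6, 4.7, 18.8]
width: -0.0004
gripper_force: 9.6
```

Hard stop at 0.204 m, as predicted for home. Now the far tab.

```bash
python3 -m creep '[[0,0,0,-0.04,0],[0,0,0,-0.12,0],[0,-0.08,0,-0.12,0],[0,-0.16,0,-0.12,0],[0,-0.232,0,-0.12,0],[0,-0.232,0,-0.12,0],[0,-0.232,0,-0.12,0]]'; python3 st.py; python3 -m creep '[[0,0,0,0.03,0],[0,0,0,0.05,0],[0,0,0,0.066,0],[0,0,0,0.076,0],[0,0,0,0.086,0],[0,0,0,0.096,0],[0,0,0,0.104,0],[0,0,0,0.11,0],[0,0,0,0.114,0],[0,0,0,0.114,0]]'; python3 -m creep '[[0,0,0,0.002,0],[0,0,0,0.004,0],[0,0,0,0.004,0]]'
```

```text
clock: 20.05
position: [0.6293, -0.1402, 0.2593]
ee_rot: [-0.001, -0.063, 0.998, -0.0]
contact_force: [0.1, 0.1, -0.4]
width: -0.0
gripper_force: 0.0
tcp jig mm [  0.5  58.6 259.3] F [ 0.1  0.1 -0.4] 20.05
clock: 21.05
position: [0.6279, -0.1402, 0.2041]
ee_rot: [-0.0, -0.062, 0.998, -0.0]
contact_force: [-2.3, 0.2, 3.6]
width: 0.0001
gripper_force: 2.0
clock: 21.35
position: [0.628, -0.1402, 0.204]
ee_rot: [0.0, -0.062, 0.998, -0.0]
contact_force: [-4.9, 0.3, 12.6]
width: 0.0003
gripper_force: 5.9
```

Home there too. One more nudge, then up and clear for a final check.

```bash
python3 -m creep '[[0,0,0,0.002,0],[0,0,0,0.002,0]]' | grep -E 'pos|contact'; python3 -m creep '[[0,0,0,-0.04,0],[0,0,0,-0.12,0],[0,0,0,-0.2,0],[0,0,0.1,-0.26,0],[0,0,0.2,-0.26,0],[0,0.05,0.2,-0.26,0],[0,0.05,0.2,-0.26,0],[0,0.05,0.2,-0.26,0]]'| grep -E 'pos|contact'; python3 st.py s7; python3 sc2.py s7
python3 - <<'E'
from meas import *
a,w=pickle.load(open('s7.pkl','rb'));p=np.load('jig.npy')
for l,y in [('near_tab_top',-.058),('far_tab_top',.058)]:
  for n,c in (('scene',a),('wrist',w)):
    print(n,l,[(np.round(r['centre'],1).tolist(),round(r['confidence'],2)) for r in eyes.place_of(n,l)[:1]],'up',np.round(proj(c,J(p,(0,y,.212))),1),'home',np.round(proj(c,J(p,(0,y,.19))),1))
E
```

```text
position: [0.628, -0.1402, 0.2039]
contact_force: [-6.0, 1.2, 15.5]
position: [0.5916, -0.0439, 0.3307]
contact_force: [-0.4, 0.7, 0.1]
tcp jig mm [-99.7  33.2 330.7] F [-0.4  0.7  0.1] 22.35
s7 [[80.61, -0.5, 0.0], [80.57, -0.5, 0.01], [80.53, -1.0, 0.0], [80.35, -1.0, -0.01], [80.01, -1.0, 0.01]]
scene near_tab_top [([297.5, 243.5], 0.78)] up [297.9 230.6] home [297.7 239.1]
wrist near_tab_top [([145.1, 93.4], 0.75)] up [138.6  89.9] home [149.5  91.2]
scene far_tab_top [([342.3, 215.9], 0.72)] up [343.6 205.8] home [342.7 214.1]
wrist far_tab_top [([162.9, 226.3], 0.9)] up [155.9 234.5] home [164.2 225.3]
```

Both tabs read home, the blank is still on the mark, and the arm is clear, so I hand in.

```bash
python3 -c "
from rig import manip
print(manip.sign_off())"
```

```text
the job is handed in; nothing more can be done
None
```

I rolled the blank onto the mark and let go, then pressed both tabs to their hard stops; my last check had it square and about 0.5 mm from the mark, and the job is handed in at about 22 s, with no verdict returned.

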